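Point out a lock set to the stock camera and log it

ROBOT

A 6-joint arm with a two-finger parallel gripper is mounted at the origin on the work surface. World frame = base frame: x ahead of the robot, y to its left, z up, the work surface at z = 0. Lengths are in m, angles in rad, forces in N, time in s.
With the tool pointing down it reaches from about 0.375 to 0.975 m from the base axis. Payload 3.8 kg.
Tool frame: the origin (TCP) lies at the very end of the fingers, on their centre line; the grasp point (between the pads) lies 19 mm behind it; y points along the fingers, x is the direction in which the jaws open and shut, and the axes are right-handed (so a half turn about y gives the same grasp; the last joint's range is limited). The gripper opens to 88 mm and grips with 3 to 60 N. Pads are 18 mm wide; open, the fingers measure 123 mm over their backs; the gripper's body (75 mm by 187 mm) begins 45 mm behind the grasp point.
Start: joints at [1.121, 0.264, 1.604, -0, 1.274, -0.037], TCP at [0.271, 0.618, 0.239] pointing down, gripper open.
Joint ranges: [-2.63, 2.63], [-0.94, 2.18], [0.31, 2.57], [-1.31, 4.45], [0, 2.66], [-2.55, 2.55]. Speed limits (rad/s): [2.57, 2.57, 3.14, 3.14, 3.14, 3.14].

INTERFACE

Orientations are given as a unit quaternion [w, x, y, z].
In Python, from bench import bot gives the robot as it stands.
- The arm moves only by the tool arm_command, never from a script. Its argument "deltas" is a list of rows, each a list of 6 numbers: the shift along the tool's x, y, z in m, then the turn, a rotation vector about the tool's x, y, z in rad. In form: [[x, y, z, ax, ay, az], ...]. A call has 1 to 10 rows; each row shifts and turns the commanded pose from where the row before left it, along the tool's axes as they then stand; what a row does not reach is not made up. A row lasts 1/12 s, in which the tool goes at most 41.7 mm and 7.16 degrees, less where a joint would pass 70% of its speed; a pose out of reach is approached as far as the arm can. A call is refused whole if a number of a shift passes 0.0417 or a number of a turn 0.125, either way. A call with a gripper value outside its range is refused whole. "claw" is the finger opening in m, from 0 to 0.0881, set as the call begins (left out, the last holds). The fingers move at their own pace and stop on an object; the grip force is fixed at half the most. Time passes only in rows, so rows that do not move let the fingers close. It gives the time, the measured TCP pose, the force and the opening at its end, in the units of the state.
- bot.sense(): the state, without advancing time (a new reading comes with each control period).
- bot.grab_frame(name): name is "scene" or "top" or "wrist"; returns a dict with "color" (420x560x3 uint8, blue, green, red), "mtx" (3x3 intrinsics, pixels), "k1" (the pictures are not rectified: a ray, as slopes to the right and down, at radius r is drawn at 1 + k1 r^2 times it, then the intrinsics apply), "R" (3x3) and "t" (3): a world point X has camera coordinates R X + t. Camera axes: x right, y down, z forward; pixel columns grow to the right and rows downward; lengths in m; the calibration is good to about 2 mm. A picture is of the moment at which its call begins. There is no depth.
- bot.sign_off(): hands the job in, once; it reports no verdict.
The state is a dict: "time": time; "joint_positions": joint angles; "qvel": joint speeds; "tau": joint torques, N m; "tool_pos": TCP position; "ee_rot": TCP orientation; "ft_force": force on the tool from outside, world axes, zero at the start; "wrist_torque": the same for the moment, N m; "grip_width": finger opening in m.
Only numpy, scipy, OpenCV 4.12 (cv2) and the standard library are available. Lean on these libraries where they do the work, as an engineer would, in place of code of your own. Each camera call takes 0.05 s, during which the arm holds its last target.

TASK

Log a sold lock set at the key kiosk, where the stock camera reads whatever the fingertips point at. Point down at the middle of the chrome door latch from about 2 cm above it and stay there for 2 seconds, then point in the same way at the middle of the brass strike plate for 2 seconds, and then press the green button on the stock pad fully down and let it come up. Do not touch or move any of the goods on the shelf, and do not press the red button.

Things in the scene. Friction and masses are not known exactly. Their poses are not given: they have to be found in the camera images.
- latch_middle (a point): Chrome bathroom door latch lying on the shelf: a 60 x 28 x 25 mm case with a 58 mm wide, 25 mm tall face plate across one end and a short bolt sticking out of that plate; 77 mm long overall. This point is at the middle of the latch, on its top face, 25 mm above the shelf. x runs along the case, the bolt points to -x. Loose; not to be touched.
- brass_plate_middle (a point): Brass-yellow strike plate lying flat on the shelf: 66 x 34 x 4 mm, with a 24 x 14 mm latch hole in the middle, two screw holes and a small lip on one long side. This point is at its middle (in the latch hole), level with its top face, 4 mm above the shelf. x runs along its length, the lip is on +y. Loose; not to be touched.
- steel_plate_middle (a point): Silver-grey steel strike plate, otherwise the same shape and size as the brass one; not part of the sold set. This point is at its middle, 4 mm above the shelf. Loose; not to be touched.
- bow_cover: Black rubber key bow cover lying flat, 38 x 30 x 10 mm. Origin at its underside, under its round end. Loose; not to be touched.
- canister: Aluminium screw-top canister of lock pins, standing, 66 mm across and 88 mm tall. Origin at the centre of its underside. Loose; not to be touched.
- key_jar: Clear acrylic key jar with keys in it and a snap lid with a red band and clasp, standing, 92 mm across the lid and 95 mm tall. Origin at the centre of its underside. Loose; not to be touched.
- padlock: Brass padlock lying flat, body 42 x 40 x 20 mm, steel shackle reaching 49 mm to +x. Origin at the centre of the body's underside. Loose; not to be touched.
- log_button_top (a point): Centre of the top face of the green button, a 32 mm wide round spring push button on the grey stock pad (a fixed slab 100 x 160 mm, 28 mm tall, with a dark display strip behind the buttons). The button presses straight down; fully down is 6 mm and takes about 4 N. It springs up when let go.
- log_button (a joint): Travel of the green button: 0 up, 0.006 m fully down.
- cancel_button_top (a point): Centre of the top face of the red button on the same pad, same size, 84 mm from the green one; must not be pressed.
- cancel_button (a joint): Travel of the red button: 0 up, 0.006 m fully down.

How it is judged:
By the outcome, as a careful person would: the job done as asked, in the order asked, and still so for the second after the job is handed in, with the robot touching nothing.
It also fails if it takes over 54 s, if anything falls off the work surface, if the arm or the gripper's body presses on something with over 40 N, if the wrist force passes 120 N, or if a joint passes its speed limit or range.

## Working session

There is one attempt and no reset: what is moved stays moved. The work goes in short steps, Python scripts to look and compute and a tool call to move; the robot and the scene stay as the last step left them, time stands still between calls to the robot, and variables do not carry over. Pictures are saved under pics/ and viewed, and the job is handed in when it is done.

Besides the shell and the picture viewer there is one more tool, called after "Request:" as name(argument=value, ...), one argument or row to a line, values as JSON. arm_command: Moves the arm, as the interface text tells. Its arguments: {"type":"object","properties":{"deltas":{"type":"array"},"claw":{"type":"number"}},"required":["deltas"]}

```bash
mkdir -p pics; python3 - <<'E'
from bench import bot
import cv2,json,pickle
print(bot.sense())
for n in("scene","top","wrist"):
    f=bot.grab_frame(n); cv2.imwrite(f"pics/{n}0.png",f["color"]); pickle.dump(f,open(f"{n}0.pkl","wb"))
    print(n,f["mtx"].round(1).tolist(),f["k1"],f["R"].round(3).tolist(),f["t"])
E
```

```text
{'time': 0.0, 'joint_positions': array([ 1.12107420e+00,  2.64724775e-01,  1.60536236e+00, -5.00870825e-06,
        1.27366572e+00, -3.68775108e-02]), 'qvel': array([ 9.87155837e-04, -7.42407659e-05,  2.49373064e-03,  8.21791873e-04,
        1.53309633e-03,  1.69842425e-04]), 'tau': array([-1.84627395e-03, -5.02122116e+01, -3.56861472e+01,  7.26622506e-02,
        2.97904050e-02, -1.52156058e-04]), 'tool_pos': array([0.27050752, 0.61766578, 0.23741339]), 'ee_rot': array([-0.59146885,  0.59225983,  0.38625232, -0.38755907]), 'ft_force': array([ 0.20107658,  0.42717739, -0.47567567]), 'wrist_torque': array([-0.02221293, -0.00034925,  0.01588955]), 'grip_width': 0.0879509450249383}
scene [[486.7, 0.0, 279.0], [0.0, 486.7, 207.5], [0.0, 0.0, 1.0]] 0.05117227126613725 [[-0.615, 0.789, 0.009], [0.641, 0.506, -0.577], [-0.46, -0.349, -0.817]] [ 0.37000122 -0.37017539  1.27789844]
top [[398.1, 0.0, 283.6], [0.0, 398.1, 205.8], [0.0, 0.0, 1.0]] -0.012080504184032148 [[0.027, -1.0, 0.009], [-0.994, -0.027, -0.103], [0.103, -0.006, -0.995]] [0.02452355 0.60449955 0.93587627]
wrist [[321.4, 0.0, 277.8], [0.0, 321.4, 208.1], [0.0, 0.0, 1.0]] -0.03878948864709041 [[0.4, 0.916, -0.002], [0.886, -0.386, 0.257], [0.235, -0.105, -0.966]] [-0.67354414 -0.03627969  0.38966559]
```

View pics/scene0.png

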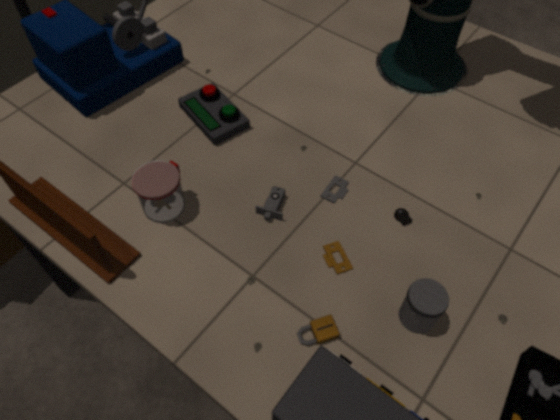

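View pics/top0.png

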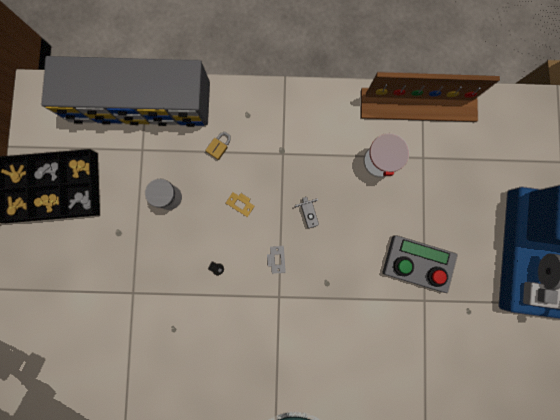

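View pics/wrist0.png

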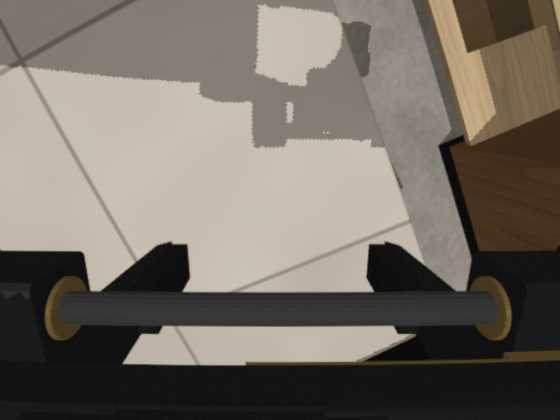

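```bash
python3 - <<'E'
import cv2,numpy as np
t=cv2.imread("pics/top0.png"); s=cv2.imread("pics/scene0.png")
def crop(im,x,y,w,h,k): 
    return cv2.resize(im[y:y+h,x:x+w],None,fx=k,fy=k,interpolation=cv2.INTER_CUBIC)
cv2.imwrite("pics/tc.png",crop(t,215,180,120,100,6))
cv2.imwrite("pics/tp.png",crop(t,370,225,100,75,6))
cv2.imwrite("pics/sc.png",cv2.convertScaleAbs(crop(s,250,165,110,115,5),alpha=1.7))
cv2.imwrite("pics/sp.png",cv2.convertScaleAbs(crop(s,170,70,90,80,6),alpha=1.7))
E
```

```text
(no output)
```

View pics/tc.png

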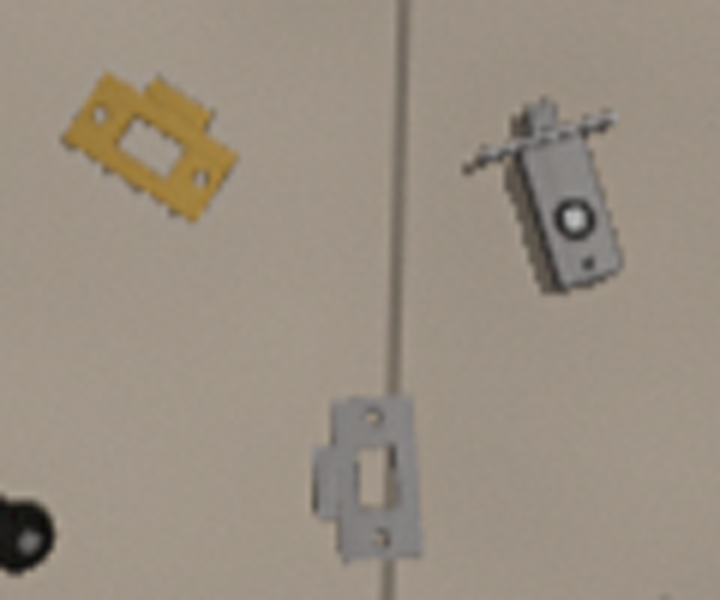

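View pics/tp.png

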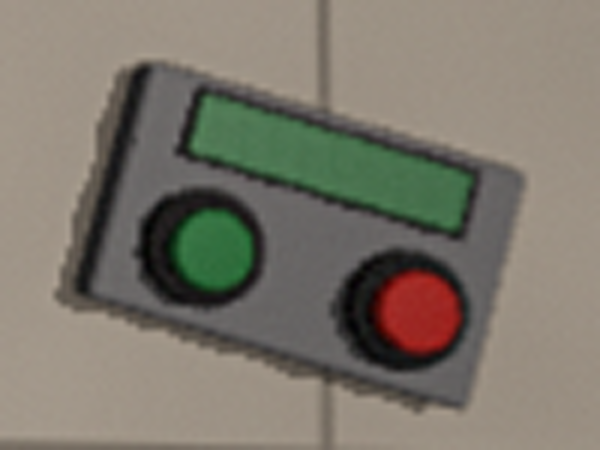

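View pics/sc.png

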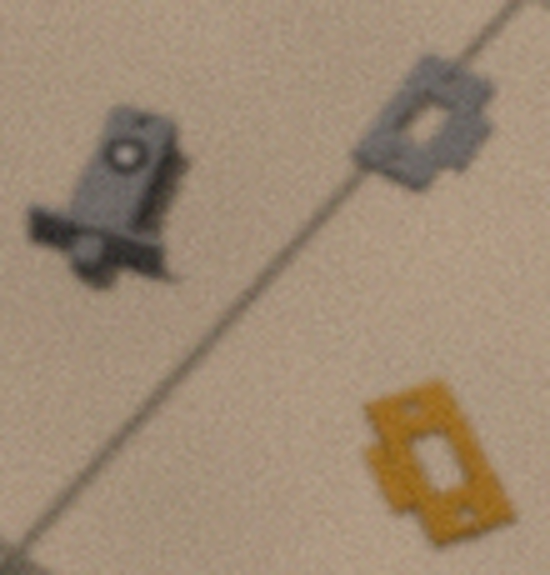

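View pics/sp.png

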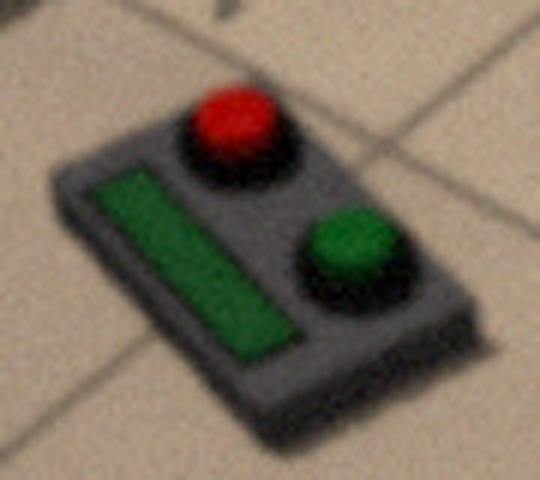

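```bash
cat > h.py <<'E'
import numpy as np,cv2,pickle
def ray(f,uv):
    K=f["mtx"];n=np.array([(uv[0]-K[0,2])/K[0,0],(uv[1]-K[1,2])/K[1,1]])
    s=n.copy()
    for _ in range(20): s=n/(1+f["k1"]*(s@s))
    R=f["R"];return -R.T@f["t"], R.T@np.array([s[0],s[1],1])
def atz(f,uv,z):
    o,d=ray(f,uv);return o+d*(z-o[2])/d[2]
def tri(obs):
    A=np.zeros((3,3));b=np.zeros(3);L=[]
    for f,uv in obs:
        o,d=ray(f,uv);d=d/np.linalg.norm(d);P=np.eye(3)-np.outer(d,d);A+=P;b+=P@o;L.append((o,P))
    X=np.linalg.solve(A,b);return X,[np.linalg.norm(P@(X-o)) for o,P in L]
def proj(f,X):
    c=f["R"]@np.asarray(X)+f["t"];s=c[:2]/c[2];s=s*(1+f["k1"]*(s@s));return f["mtx"][:2,:2]@s+f["mtx"][:2,2]
def un(c,x0,y0,k): return ((c[0]+.5)/k-.5+x0,(c[1]+.5)/k-.5+y0)
E
python3 - <<'E'
from h import *
T=pickle.load(open("top0.pkl","rb"));S=pickle.load(open("scene0.pkl","rb"))
tc=lambda *c:un(c,215,180,6);tp=lambda *c:un(c,370,225,6);sc=lambda *c:un(c,250,165,5);sp=lambda *c:un(c,170,70,6)
for n,a,b,z in [("brass",tc(150.5,146),sc(440,461),.004),("steel",tc(376,477),sc(425,120),.004),("ring",tc(575,218),sc(126,154),.025),
 ("green",tp(214,250),sp(352,236),.035),("red",tp(420,313),sp(237,118),.035),("farend R",tc(622,268),sc(120,105),.025),("farend L",tc(563,290),sc(178,125),.025),
 ("plate L tip",tc(466,165),sc(165,245),.025),("plate R tip",tc(614,117),sc(35,208),.025),("bolt",tc(543,100),sc(92,240),.015)]:
    X,r=tri([(T,a),(S,b)]);print(n,X.round(4),np.round(r,4),"T@z",atz(T,a,z).round(4),"S@z",atz(S,b,z).round(4))
E
```

```text
brass [0.6087 0.1501 0.0007] [0.0007 0.0007] T@z [0.6081 0.1504 0.004 ] S@z [0.6108 0.1502 0.004 ]
steel [0.4743 0.0521 0.001 ] [0.0008 0.0008] T@z [0.474  0.0528 0.004 ] S@z [0.4768 0.0524 0.004 ]
ring [ 0.5817 -0.0261  0.0247] [0.0009 0.0009] T@z [ 0.5812 -0.0253  0.025 ] S@z [ 0.5822 -0.0268  0.025 ]
green [ 0.4669 -0.2513  0.0461] [0.0011 0.0011] T@z [ 0.4659 -0.2538  0.035 ] S@z [ 0.459  -0.2608  0.035 ]
red [ 0.4438 -0.333   0.0435] [0.0003 0.0003] T@z [ 0.4431 -0.3361  0.035 ] S@z [ 0.4373 -0.3405  0.035 ]
farend R [ 0.5618 -0.0454  0.022 ] [0.0005 0.0005] T@z [ 0.5614 -0.0448  0.025 ] S@z [ 0.5638 -0.0444  0.025 ]
farend L [ 0.5524 -0.0219  0.0177] [0.0005 0.0005] T@z [ 0.5518 -0.021   0.025 ] S@z [ 0.5571 -0.0191  0.025 ]
plate L tip [0.6041 0.0158 0.0212] [0.0042 0.0042] T@z [0.6016 0.0196 0.025 ] S@z [0.6082 0.0135 0.025 ]
plate R tip [ 0.6237 -0.041   0.02  ] [0.0002 0.0002] T@z [ 0.623  -0.0404  0.025 ] S@z [ 0.6264 -0.0388  0.025 ]
bolt [ 0.6278 -0.0098  0.0303] [0.0013 0.0013] T@z [ 0.6305 -0.0118  0.015 ] S@z [ 0.619  -0.0153  0.015 ]
```

```bash
cat >> h.py <<'E'
from scipy.spatial.transform import Rotation as Ro
def st():
    from bench import bot
    s=bot.sense();q=s["ee_rot"];M=Ro.from_quat([q[1],q[2],q[3],q[0]]).as_matrix();return s,M
def need(tgt):
    s,M=st();print("pos",s["tool_pos"].round(4),"axes x",M[:,0].round(3),"y",M[:,1].round(3),"z",M[:,2].round(3),"delta tool",(M.T@(np.array(tgt)-s["tool_pos"])).round(4),"F",s["ft_force"].round(2),"t",s["time"],"w",s["grip_width"])
E
python3 - <<'E'
from h import *
T=pickle.load(open("top0.pkl","rb"))
print("canister top ctr",atz(T,(159,193),.088),"jar lid",atz(T,(388,153),.095))
need([.5895,-.0216,.2])
E
```

```text
canister top ctr [0.61923306 0.32703493 0.088     ] jar lid [ 0.72596882 -0.19624612  0.095     ]
pos [0.2706 0.6178 0.2377] axes x [ 0.401  0.916 -0.002] y [-0.001 -0.002 -1.   ] z [-0.916  0.401  0.   ] delta tool [-0.4577  0.0384 -0.5486] F [ 1.09  0.42 -0.67] t 0.15 w 0.08785376612396939
```

Request:
arm_command(
  deltas=[
    [-0.01,0,-0.012,0,0,0],
    [-0.02,0,-0.024,0,0,0],
    [-0.022,0,-0.026,0,0,0],
    [-0.022,0,-0.026,0,0,0],
    [-0.022,0,-0.026,0,0,0],
    [-0.022,0,-0.026,0,0,0],
    [-0.022,0,-0.026,0,0,0],
    [-0.022,0,-0.026,0,0,0],
    [-0.022,0,-0.026,0,0,0],
    [-0.022,0,-0.026,0,0,0],
  ],
  claw=0,
)

```text
time: 0.98
tool_pos: [0.4119, 0.3291, 0.2386]
ee_rot: [-0.592, 0.592, 0.387, -0.387]
ft_force: [0.6, -0.1, 0.7]
grip_width: 0.0234
```

Request:
arm_command(
  deltas=[
    [-0.022,0,-0.026,0,0,0],
    [-0.022,0,-0.026,0,0,0],
    [-0.022,0,-0.026,0,0,0],
    [-0.022,0,-0.026,0,0,0],
    [-0.022,0,-0.026,0,0,0],
    [-0.022,0,-0.026,0,0,0],
    [-0.018,0,-0.022,0,0,0],
    [-0.012,0,-0.014,0,0,0],
    [-0.006,0,-0.008,0,0,0],
    [0,0,0,0,0,0],
  ],
)

```text
time: 1.82
tool_pos: [0.5277, 0.0955, 0.2385]
ee_rot: [-0.592, 0.593, 0.386, -0.386]
ft_force: [-0.3, -0.1, -0.1]
grip_width: 0.0007
```

```bash
python3 - <<'E'
from h import *
from bench import bot
f=bot.grab_frame("wrist");pickle.dump(f,open("w1.pkl","wb"));cv2.imwrite("pics/w1.png",f["color"])
need([.5895,-.0216,.2])
for X in([.5895,-.0216,.025],[.6087,.1501,.004],[.467,-.2513,.045]): print(proj(f,X))
E
```

```text
pos [0.5272 0.0967 0.2385] axes x [ 0.403  0.915 -0.   ] y [-0.001  0.    -1.   ] z [-0.915  0.403  0.001] delta tool [-0.0832  0.0385 -0.1047] F [-0.04  0.38  0.52] t 1.8667 w 0.00034244109949211856
[210.92616765 266.1529989 ]
[344.66761329 220.77134592]
[-10.31950441 256.3648696 ]
```

View pics/w1.png

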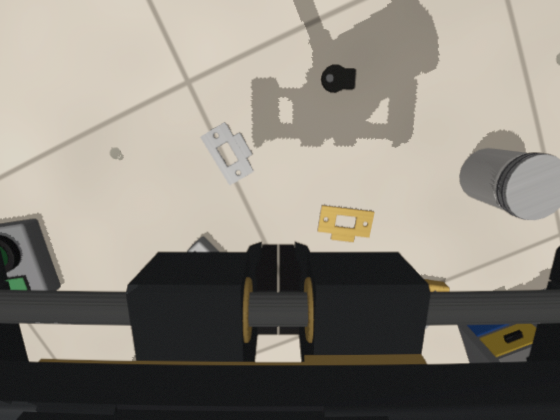

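Request:
arm_command(
  deltas=[
    [-0.01,0,-0.02,0,0,0],
    [-0.012,0,-0.024,0,0,0],
    [-0.012,0,-0.024,0,0,0],
    [-0.012,0,-0.024,0,0,0],
    [-0.012,0,-0.024,0,0,0],
    [-0.012,0,-0.024,0,0,0],
    [-0.01,0,-0.02,0,0,0],
    [-0.01,0,-0.02,0,0,0],
    [0,0,0,0,0,0],
    [0,0,0,0,0,0],
  ],
)

```text
time: 2.7
tool_pos: [0.6561, -0.0561, 0.2382]
ee_rot: [0.592, -0.591, -0.387, 0.387]
ft_force: [-0.3, 1.2, 1.2]
grip_width: 0.0004
```

```bash
python3 - <<'E'
from h import *
from bench import bot
f=bot.grab_frame("wrist");pickle.dump(f,open("w2.pkl","wb"));cv2.imwrite("pics/w2.png",f["color"])
need([.5895,-.0216,.2])
for X in([.5895,-.0216,.025],[.6087,.1501,.004],[.467,-.2513,.045]): print(proj(f,X))
cv2.imwrite("pics/w2.png",cv2.resize(f["color"],(800,600),interpolation=cv2.INTER_CUBIC))
E
```

```text
pos [ 0.6556 -0.0556  0.2383] axes x [0.401 0.916 0.   ] y [-0.001  0.001 -1.   ] z [-0.916  0.401  0.002] delta tool [0.0046 0.0384 0.0741] F [-0.04  0.47  0.57] t 2.75 w 0.0006260705062267094
[282.68049275 114.42072453]
[430.26316603  68.49694427]
[30.87649119 95.79092752]
```

View pics/w2.png

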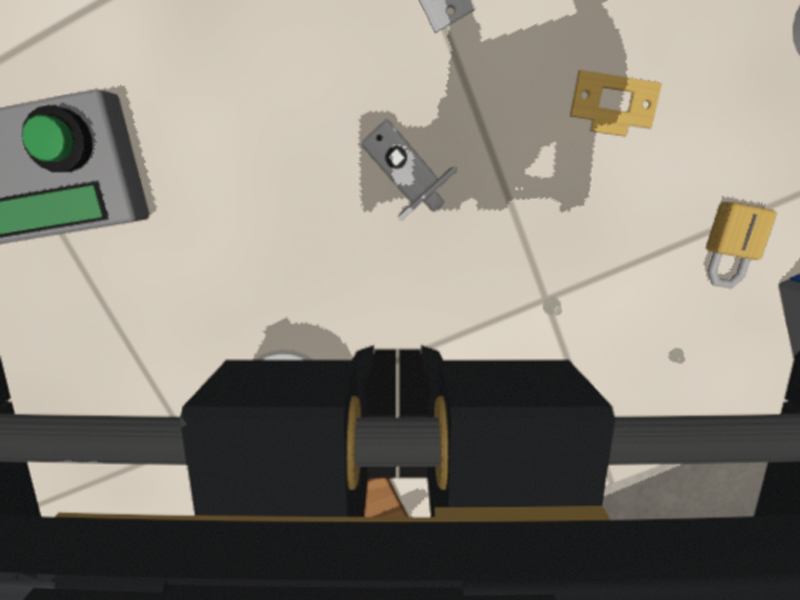

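```bash
python3 - <<'E'
from h import *
T=pickle.load(open("top0.pkl","rb"));S=pickle.load(open("scene0.pkl","rb"));W=pickle.load(open("w2.pkl","rb"))
tc=lambda *c:un(c,215,180,6);tp=lambda *c:un(c,370,225,6);sc=lambda *c:un(c,250,165,5);sp=lambda *c:un(c,170,70,6)
w=lambda *c:un(c,0,0,1/.7)
for n,a,b,c,z in [("brass",tc(150.5,146),sc(440,461),w(616,99.5),.004),("ring",tc(575,218),sc(126,154),w(396,157),.025),("green",tp(214,250),sp(352,236),w(47,138),.045)]:
    X,r=tri([(T,a),(S,b),(W,c)]);print(n,X.round(4),np.round(r,4),"W@z",atz(W,c,z).round(4))
for c in [(389,121),(362,144),(457,168),(401,218),(440,207)]: print(c,atz(W,w(*c),.025).round(4))
E
```

```text
brass [0.6094 0.1505 0.0027] [0.0012 0.0009 0.0009] W@z [0.6101 0.1506 0.004 ]
ring [ 0.5821 -0.0257  0.0255] [0.001  0.001  0.0007] W@z [ 0.5826 -0.0252  0.025 ]
green [ 0.4672 -0.2512  0.045 ] [0.001  0.0016 0.0015] W@z [ 0.4684 -0.2498  0.045 ]
(389, 121) [ 0.557  -0.0197  0.025 ]
(362, 144) [ 0.5638 -0.0448  0.025 ]
(457, 168) [0.6084 0.0139 0.025 ]
(401, 218) [ 0.6259 -0.0399  0.025 ]
(440, 207) [ 0.6303 -0.009   0.025 ]
```

Request:
arm_command(
  deltas=[
    [0.0007,0.005,0.009,0,0,0],
    [0.001,0.015,0.015,0,0,0],
    [0.001,0.02,0.015,0,0,0],
    [0.001,0.02,0.013,0,0,0],
    [0.001,0.02,0.01,0,0,0],
    [0.001,0.02,0.007,0,0,0],
    [0,0.02,0.003,0,0,0],
    [0,0.01,0,0,0,0],
    [0,0.005,0,0,0,0],
    [0,0,0,0,0,0],
  ],
)

```text
time: 3.58
tool_pos: [0.5913, -0.0221, 0.1027]
ee_rot: [0.592, -0.591, -0.387, 0.388]
ft_force: [-0.1, 0.3, 0.6]
grip_width: 0.0006
```

```bash
python3 -c "
from h import *
need([.592,-.0215,.045])"
```

```text
pos [ 0.5913 -0.0221  0.1027] axes x [ 0.4    0.916 -0.001] y [-0.002  0.    -1.   ] z [-0.916  0.4    0.002] delta tool [ 0.0009  0.0577 -0.0005] F [-0.1   0.32  0.59] t 3.5833 w 0.0006135868220888056
```

Request:
arm_command(
  deltas=[
    [0.001,0.008,0,0,0,0],
    [0,0.012,0,0,0,0],
    [0,0.012,0,0,0,0],
    [0,0.01,0,0,0,0],
    [0,0.008,0,0,0,0],
    [0,0.005,0,0,0,0],
    [0,0.0025,0,0,0,0],
    [0,0,0,0,0,0],
    [0,0,0,0,0,0],
    [0,0,0,0,0,0],
  ],
)

```text
time: 4.42
tool_pos: [0.5935, -0.0221, 0.0468]
ee_rot: [-0.592, 0.592, 0.387, -0.387]
ft_force: [1.0, 0.2, -0.2]
grip_width: 0.0002
```

```bash
python3 - <<'E'
from h import *
from bench import bot
need([.592,-.0215,.045])
f=bot.grab_frame("scene");cv2.imwrite("pics/s2.png",cv2.convertScaleAbs(cv2.resize(f["color"][140:260,200:360],None,fx=5,fy=5,interpolation=cv2.INTER_CUBIC),alpha=1.7))
E
```

```text
pos [ 0.5935 -0.0221  0.0468] axes x [0.401 0.916 0.   ] y [ 0.001 -0.    -1.   ] z [-0.916  0.401 -0.001] delta tool [-0.0001  0.0017  0.0016] F [ 0.98  0.24 -0.21] t 4.4167 w 0.00016382181891841472
```

View pics/s2.png

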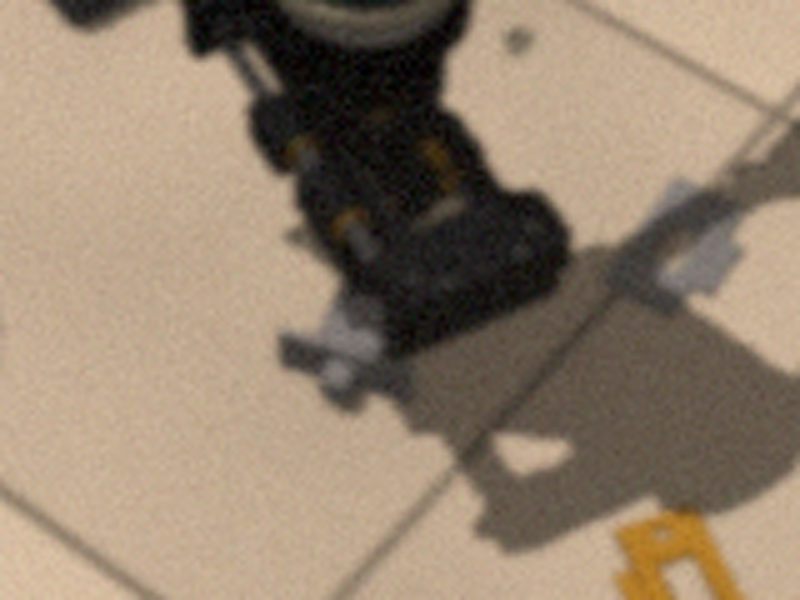

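Request:
arm_command(
  deltas=[
    [0,0.0015,0.0015,0,0,0],
    [0,0,0,0,0,0],
    [0,0,0,0,0,0],
    [0,0,0,0,0,0],
    [0,0,0,0,0,0],
    [0,0,0,0,0,0],
    [0,0,0,0,0,0],
    [0,0,0,0,0,0],
    [0,0,0,0,0,0],
    [0,0,0,0,0,0],
  ],
)

```text
time: 5.3
tool_pos: [0.5916, -0.0214, 0.0447]
ee_rot: [0.592, -0.592, -0.387, 0.387]
ft_force: [-0.4, 0.7, 0.6]
grip_width: 0.0006
```

Request:
arm_command(
  deltas=[
    [0,0,0,0,0,0],
    [0,0,0,0,0,0],
    [0,0,0,0,0,0],
    [0,0,0,0,0,0],
    [0,0,0,0,0,0],
    [0,0,0,0,0,0],
    [0,0,0,0,0,0],
    [0,0,0,0,0,0],
    [0,0,0,0,0,0],
    [0,0,0,0,0,0],
  ],
)

```text
time: 6.13
tool_pos: [0.5916, -0.0214, 0.0447]
ee_rot: [0.592, -0.592, -0.387, 0.387]
ft_force: [-0.1, -0.1, 0.7]
grip_width: 0.0008
```

Request:
arm_command(
  deltas=[
    [0,0,0,0,0,0],
    [0,0,0,0,0,0],
    [0,0,0,0,0,0],
    [0,0,0,0,0,0],
    [0,0,0,0,0,0],
    [0,0,0,0,0,0],
    [0,0,0,0,0,0],
    [0,0,0,0,0,0],
    [0,0,0,0,0,0],
    [0,0,0,0,0,0],
  ],
)

```text
time: 6.97
tool_pos: [0.5916, -0.0214, 0.0447]
ee_rot: [-0.592, 0.592, 0.387, -0.387]
ft_force: [0.8, 0.1, 0.7]
grip_width: 0.0004
```

Request:
arm_command(
  deltas=[
    [0,0,0,0,0,0],
    [0,0,0,0,0,0],
    [0,-0.005,0,0,0,0],
    [0,-0.01,0,0,0,0],
    [0,-0.015,0,0,0,0],
    [0,-0.015,0,0,0,0],
    [0,-0.015,0,0,0,0],
    [0,-0.01,0,0,0,0],
    [0,-0.005,0,0,0,0],
    [0,0,0,0,0,0],
  ],
)

```text
time: 7.8
tool_pos: [0.5928, -0.0215, 0.1218]
ee_rot: [-0.591, 0.593, 0.388, -0.386]
ft_force: [0.0, -0.4, 0.2]
grip_width: 0.0005
```

```bash
python3 -c "
from h import *
need([.6094,.1505,.10])"
```

```text
pos [ 0.5928 -0.0215  0.1218] axes x [0.401 0.916 0.001] y [ 0.003 -0.    -1.   ] z [-0.916  0.401 -0.003] delta tool [0.1642 0.0218 0.0539] F [ 0.02 -0.44  0.18] t 7.8 w 0.00046252048906657306
```

Request:
arm_command(
  deltas=[
    [0.01,0,0.003,0,0,0],
    [0.02,0,0.007,0,0,0],
    [0.024,0,0.008,0,0,0],
    [0.024,0,0.008,0,0,0],
    [0.024,0.002,0.008,0,0,0],
    [0.024,0.005,0.008,0,0,0],
    [0.02,0.005,0.006,0,0,0],
    [0.012,0.005,0.004,0,0,0],
    [0.006,0.005,0.002,0,0,0],
    [0,0,0,0,0,0],
  ],
)

```text
time: 8.63
tool_pos: [0.6064, 0.1515, 0.0954]
ee_rot: [0.592, -0.591, -0.386, 0.389]
ft_force: [-0.8, 0.2, 0.2]
grip_width: 0.0005
```

```bash
python3 -c "
from h import *
need([.6094,.1505,.024])"
```

```text
pos [0.6064 0.1515 0.0954] axes x [ 0.4    0.917 -0.002] y [-0.004 -0.001 -1.   ] z [-0.917  0.4    0.003] delta tool [ 0.0004  0.0714 -0.0033] F [-0.81  0.15  0.2 ] t 8.6333 w 0.0004707190511854695
```

Request:
arm_command(
  deltas=[
    [0,0.006,-0.001,0,0,0],
    [0,0.012,-0.001,0,0,0],
    [0,0.012,0,0,0,0],
    [0,0.012,0,0,0,0],
    [0,0.012,0,0,0,0],
    [0,0.008,0,0,0,0],
    [0,0.005,0,0,0,0],
    [0,0.002,0,0,0,0],
    [0,0,0,0,0,0],
    [0,0,0,0,0,0],
  ],
)

```text
time: 9.47
tool_pos: [0.6101, 0.1498, 0.029]
ee_rot: [-0.592, 0.592, 0.387, -0.387]
ft_force: [-0.6, -0.9, -0.1]
grip_width: 0.0002
```

```bash
python3 -c "
from h import *
need([.6094,.1505,.024])
from bench import bot
for n in ('scene','wrist'):
  f=bot.grab_frame(n);cv2.imwrite('pics/%s3.png'%n,f['color'])"
```

```text
pos [0.6101 0.1498 0.029 ] axes x [0.401 0.916 0.   ] y [ 0.001  0.    -1.   ] z [-0.916  0.401 -0.001] delta tool [0.0004 0.005  0.001 ] F [-0.62 -0.93 -0.11] t 9.4667 w 0.0002243685579089633
```

View pics/scene3.png

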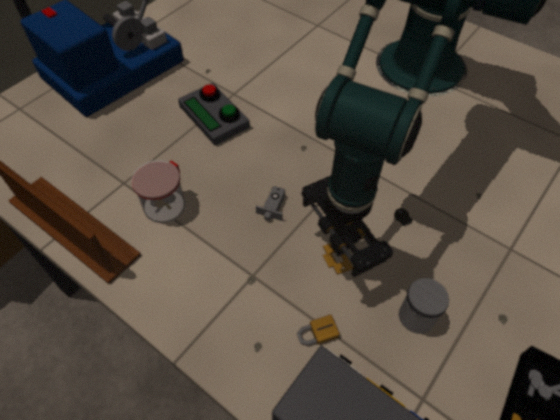

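Latch unmoved at (272,203), and the gripper stands over the brass plate, clear of the canister. I go down the last 5 mm and hold.

Request:
arm_command(
  deltas=[
    [0,0.002,0.001,0,0,0],
    [0,0.002,0,0,0,0],
    [0,0.0005,0,0,0,0],
    [0,0,0,0,0,0],
    [0,0,0,0,0,0],
    [0,0,0,0,0,0],
    [0,0,0,0,0,0],
    [0,0,0,0,0,0],
    [0,0,0,0,0,0],
    [0,0,0,0,0,0],
  ],
)

```text
time: 10.4
tool_pos: [0.6089, 0.1501, 0.0242]
ee_rot: [-0.592, 0.592, 0.387, -0.387]
ft_force: [0.2, 0.5, -0.1]
grip_width: 0.0008
```

Request:
arm_command(
  deltas=[
    [0,0,0,0,0,0],
    [0,0,0,0,0,0],
    [0,0,0,0,0,0],
    [0,0,0,0,0,0],
    [0,0,0,0,0,0],
    [0,0,0,0,0,0],
    [0,0,0,0,0,0],
    [0,0,0,0,0,0],
    [0,0,0,0,0,0],
    [0,0,0,0,0,0],
  ],
)

```text
time: 11.23
tool_pos: [0.6088, 0.1501, 0.0242]
ee_rot: [0.592, -0.592, -0.387, 0.387]
ft_force: [0.0, -0.0, -0.6]
grip_width: 0.0006
```

Request:
arm_command(
  deltas=[
    [0,0,0,0,0,0],
    [0,0,0,0,0,0],
    [0,0,0,0,0,0],
    [0,0,0,0,0,0],
    [0,0,0,0,0,0],
    [0,0,0,0,0,0],
    [0,0,0,0,0,0],
    [0,0,0,0,0,0],
    [0,0,0,0,0,0],
    [0,0,0,0,0,0],
  ],
)

```text
time: 12.07
tool_pos: [0.6089, 0.1501, 0.0242]
ee_rot: [0.592, -0.592, -0.387, 0.387]
ft_force: [0.2, -0.2, 0.3]
grip_width: 0.0
```

Request:
arm_command(
  deltas=[
    [0,0,0,0,0,0],
    [0,0,0,0,0,0],
    [0,-0.005,0,0,0,0],
    [0,-0.015,0,0,0,0],
    [0,-0.02,0,0,0,0],
    [0,-0.025,0,0,0,0],
    [0,-0.025,0,0,0,0],
    [0,-0.025,0,0,0,0],
    [0,-0.01,0,0,0,0],
    [0,0,0,0,0,0],
  ],
)

```text
time: 12.9
tool_pos: [0.6113, 0.1506, 0.1532]
ee_rot: [-0.591, 0.593, 0.389, -0.385]
ft_force: [0.1, -0.1, -1.6]
grip_width: 0.0007
```

```bash
python3 -c "
from h import *
need([.4675,-.251,.10])"
```

```text
pos [0.6113 0.1506 0.1532] axes x [0.401 0.916 0.004] y [ 0.007  0.001 -1.   ] z [-0.916  0.401 -0.006] delta tool [-0.4257  0.0517 -0.0291] F [ 0.11 -0.06 -1.57] t 12.9 w 0.0007196154304334618
```

Request:
arm_command(
  deltas=[
    [-0.015,0,-0.001,0,0,0],
    [-0.03,0,-0.002,0,0,0],
    [-0.036,0,-0.002,0,0,0],
    [-0.036,0,-0.003,0,0,0],
    [-0.036,0,-0.003,0,0,0],
    [-0.036,0,-0.003,0,0,0],
    [-0.036,0,-0.003,0,0,0],
    [-0.036,0,-0.003,0,0,0],
    [-0.036,0,-0.003,0,0,0],
    [-0.036,0,-0.002,0,0,0],
  ],
)

```text
time: 13.73
tool_pos: [0.495, -0.1665, 0.1466]
ee_rot: [0.593, -0.591, -0.386, 0.388]
ft_force: [0.8, -0.5, 0.3]
grip_width: 0.0009
```

Request:
arm_command(
  deltas=[
    [-0.036,0,-0.002,0,0,0],
    [-0.03,0.01,-0.002,0,0,0],
    [-0.017,0.01,0,0,0,0],
    [-0.01,0.01,0,0,0,0],
    [0,0.01,0,0,0,0],
    [0,0.005,0,0,0,0],
    [0,0,0,0,0,0],
    [0,0,0,0,0,0],
    [0,0,0,0,0,0],
    [0,0,0,0,0,0],
  ],
)

```text
time: 14.57
tool_pos: [0.4654, -0.2512, 0.1049]
ee_rot: [-0.591, 0.592, 0.388, -0.387]
ft_force: [-0.2, 0.2, 0.1]
grip_width: 0.0002
```

```bash
python3 -c "
from h import *
need([.4675,-.251,.05])"
```

```text
pos [ 0.4654 -0.2512  0.1049] axes x [ 0.4    0.917 -0.   ] y [ 0.001 -0.001 -1.   ] z [-0.917  0.4   -0.001] delta tool [ 0.001   0.0549 -0.0017] F [-0.16  0.22  0.13] t 14.5667 w 0.00023672085634175139
```

Request:
arm_command(
  deltas=[
    [0.001,0.005,-0.002,0,0,0],
    [0,0.01,0,0,0,0],
    [0,0.012,0,0,0,0],
    [0,0.012,0,0,0,0],
    [0,0.007,0,0,0,0],
    [0,0.003,0,0,0,0],
    [0,0,0,0,0,0],
    [0,0,0,0,0,0],
    [0,0,0,0,0,0],
    [0,0,0,0,0,0],
  ],
)

```text
time: 15.4
tool_pos: [0.4672, -0.2521, 0.0558]
ee_rot: [-0.591, 0.592, 0.387, -0.387]
ft_force: [0.2, -0.2, -0.8]
grip_width: -0.0
```

```bash
python3 -c "
from h import *
need([.4675,-.251,.045])
from bench import bot
for n in ('scene','wrist'):
  f=bot.grab_frame(n);cv2.imwrite('pics/%s4.png'%n,f['color'])
f=cv2.imread('pics/scene4.png')[60:160,160:280];cv2.imwrite('pics/s4c.png',cv2.convertScaleAbs(cv2.resize(f,None,fx=5,fy=5),alpha=1.7))"
```

```text
pos [ 0.4672 -0.2521  0.0558] axes x [ 0.401  0.916 -0.   ] y [ 0.001 -0.001 -1.   ] z [-0.916  0.401 -0.001] delta tool [0.0011 0.0108 0.0002] F [ 0.24 -0.22 -0.85] t 15.4 w -2.2070669472677175e-05
```

View pics/s4c.png

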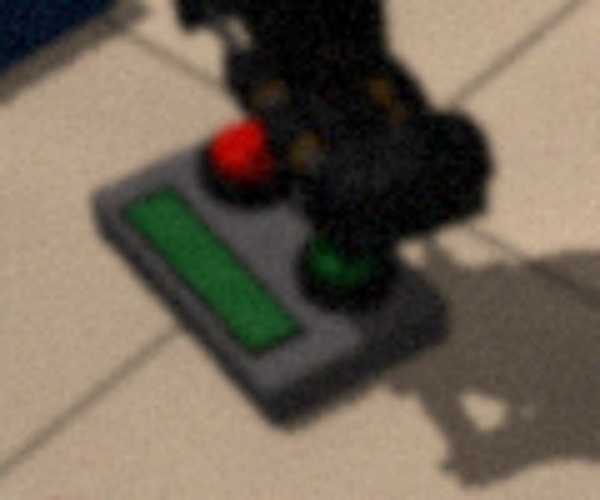

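View pics/wrist4.png

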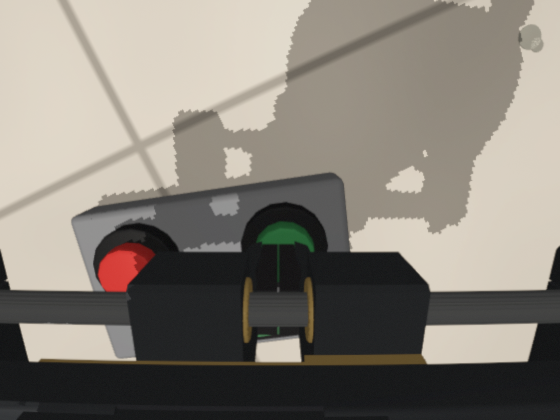

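The fingertips stand about 1 cm over the green cap (wrist pixel 285,240), and the red one is well to the left. I press slowly now.

Request:
arm_command(
  deltas=[
    [0.001,0.003,0,0,0,0],
    [0,0.003,0,0,0,0],
    [0,0.003,0,0,0,0],
    [0,0.002,0,0,0,0],
    [0,0.001,0,0,0,0],
    [0,0.001,0,0,0,0],
    [0,0.001,0,0,0,0],
    [0,0,0,0,0,0],
    [0,0,0,0,0,0],
    [0,0,0,0,0,0],
  ],
)

```text
time: 16.33
tool_pos: [0.4678, -0.251, 0.0441]
ee_rot: [-0.592, 0.592, 0.387, -0.387]
ft_force: [-6.2, 4.2, 21.5]
grip_width: 0.0005
```

```bash
python3 -c "
from h import *
need([.4675,-.251,.045])
from bench import bot
for n in ('scene','wrist'):
  f=bot.grab_frame(n);cv2.imwrite('pics/%s5.png'%n,f['color'])
a=cv2.imread('pics/wrist4.png')[170:320,60:360];b=cv2.imread('pics/wrist5.png')[170:320,60:360]
cv2.imwrite('pics/w45.png',cv2.resize(np.vstack([a,b]),None,fx=2,fy=2))
a=cv2.imread('pics/scene4.png')[70:150,170:260];b=cv2.imread('pics/scene5.png')[70:150,170:260]
cv2.imwrite('pics/s45.png',cv2.convertScaleAbs(cv2.resize(np.hstack([a,b]),None,fx=4,fy=4,interpolation=2),alpha=2))
"
```

```text
pos [ 0.4678 -0.251   0.0441] axes x [0.401 0.916 0.   ] y [ 0.001 -0.    -1.   ] z [-0.916  0.401 -0.001] delta tool [-0.0001 -0.0009  0.0003] F [-6.24  4.23 21.48] t 16.3333 w 0.0004781408465404095
```

View pics/w45.png

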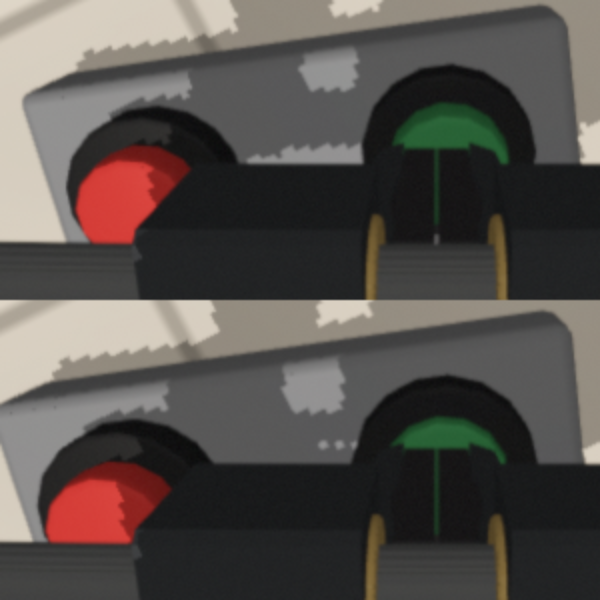

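View pics/s45.png

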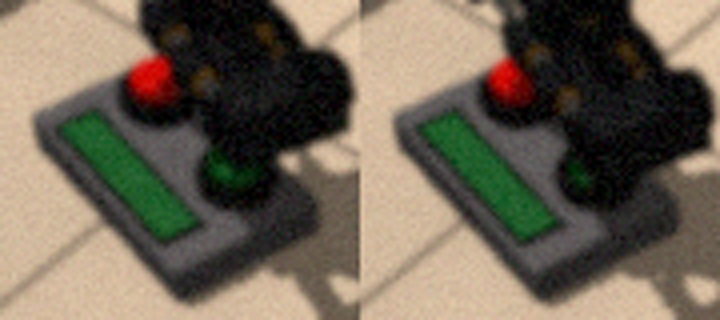

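```bash
python3 -c "
from h import *
from bench import bot
s,M=st();f=bot.grab_frame('wrist');pickle.dump(f,open('w5.pkl','wb'))
W2=pickle.load(open('w2.pkl','rb'))
zt=M[:,2].copy();zt[2]=0
c=np.array([.4675,-.251,0])
for z in (.052,.05,.048,.046,.044,.042,.040,.038): 
  X=c+.016*zt;X[2]=z;print(z,proj(f,X).round(1))
# same for pose 4: shift camera by tcp difference
import copy
g=copy.deepcopy(f);d=np.array([.4672,-.2521,.0558])-s['tool_pos'];g['t']=f['t']-f['R']@d
for z in (.052,.05,.048,.046,.044): 
  X=c+.016*zt;X[2]=z;print('4',z,proj(g,X).round(1))
print(s['ft_force'],s['wrist_torque'])
"
```

```text
0.052 [278.3 234.5]
0.05 [278.3 233. ]
0.048 [278.3 231.6]
0.046 [278.3 230.2]
0.044 [278.3 228.9]
0.042 [278.3 227.6]
0.04 [278.3 226.3]
0.038 [278.3 225. ]
4 0.052 [280.7 226.7]
4 0.05 [280.7 225.4]
4 0.048 [280.6 224.2]
4 0.046 [280.6 223. ]
4 0.044 [280.6 221.8]
[-6.14779132  4.63394447 21.68773885] [ 0.74194453  1.10167884 -0.03164212]
```

Request:
arm_command(
  deltas=[
    [0,-0.001,0,0,0,0],
    [0,-0.0005,0,0,0,0],
    [0,0,0,0,0,0],
    [0,0,0,0,0,0],
  ],
)

```text
time: 16.82
tool_pos: [0.4677, -0.251, 0.0443]
ee_rot: [-0.592, 0.592, 0.387, -0.387]
ft_force: [-2.7, 2.5, 11.3]
grip_width: 0.0002
```

Request:
arm_command(
  deltas=[
    [0,-0.001,0,0,0,0],
    [0,0,0,0,0,0],
    [0,0,0,0,0,0],
    [0,0,0,0,0,0],
  ],
)

```text
time: 17.15
tool_pos: [0.4677, -0.251, 0.0444]
ee_rot: [-0.592, 0.592, 0.387, -0.387]
ft_force: [-0.7, 1.1, 6.4]
grip_width: 0.0004
```

Request:
arm_command(
  deltas=[
    [0,-0.002,0,0,0,0],
    [0,0,0,0,0,0],
    [0,0,0,0,0,0],
    [0,0,0,0,0,0],
  ],
)

```text
time: 17.48
tool_pos: [0.4676, -0.2509, 0.0458]
ee_rot: [-0.592, 0.592, 0.387, -0.387]
ft_force: [1.4, -0.4, 3.4]
grip_width: 0.0006
```

Request:
arm_command(
  deltas=[
    [0,-0.002,0,0,0,0],
    [0,0,0,0,0,0],
    [0,0,0,0,0,0],
    [0,0,0,0,0,0],
  ],
)

```text
time: 17.82
tool_pos: [0.4672, -0.2508, 0.0477]
ee_rot: [-0.592, 0.592, 0.387, -0.387]
ft_force: [1.9, 0.8, 2.0]
grip_width: 0.0003
```

The force profile shows it was a full press: a hard stop at z≈0.0444 (about 4 N there), then the spring easing to 2 N over 3 mm. I let it up and retreat.

Request:
arm_command(
  deltas=[
    [0,-0.003,0,0,0,0],
    [0,-0.006,0,0,0,0],
    [0,-0.01,0,0,0,0],
    [0,-0.015,0,0,0,0],
    [0,-0.02,0,0,0,0],
    [0,-0.02,0,0,0,0],
    [0,-0.02,0,0,0,0],
    [0,-0.01,0,0,0,0],
    [0,0,0,0,0,0],
    [0,0,0,0,0,0],
  ],
)

```text
time: 18.65
tool_pos: [0.4672, -0.2508, 0.1522]
ee_rot: [-0.592, 0.592, 0.387, -0.387]
ft_force: [0.5, 0.7, -0.1]
grip_width: 0.0006
```

Request:
arm_command(
  deltas=[
    [0,0,0,0,0,0],
    [0,0,0,0,0,0],
    [0,0,0,0,0,0],
    [0,0,0,0,0,0],
  ],
)

```text
time: 18.98
tool_pos: [0.4665, -0.2504, 0.1505]
ee_rot: [0.593, -0.591, -0.387, 0.387]
ft_force: [-0.1, 0.2, 0.6]
grip_width: -0.0
```

```bash
python3 -c "
from h import *
from bench import bot
need([.4675,-.251,.045])
t=bot.grab_frame('top')['color'];s=bot.grab_frame('scene')['color'];cv2.imwrite('pics/top6.png',t);cv2.imwrite('pics/scene6.png',s)"
```

```text
pos [ 0.4665 -0.2504  0.1505] axes x [0.401 0.916 0.   ] y [-0.002  0.001 -1.   ] z [-0.916  0.401  0.002] delta tool [-0.0002  0.1055 -0.0014] F [-0.1   0.25  0.6 ] t 18.9833 w -3.7370784809769475e-05
```

View pics/scene6.png

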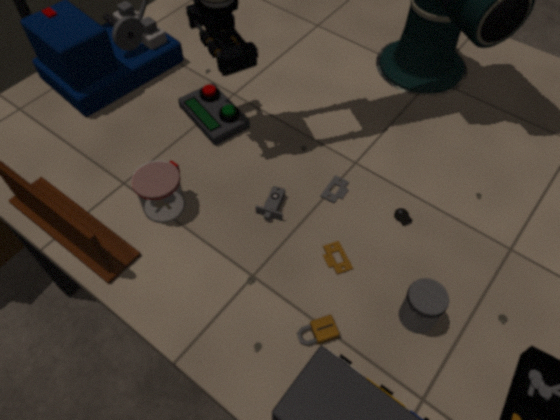

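View pics/top6.png

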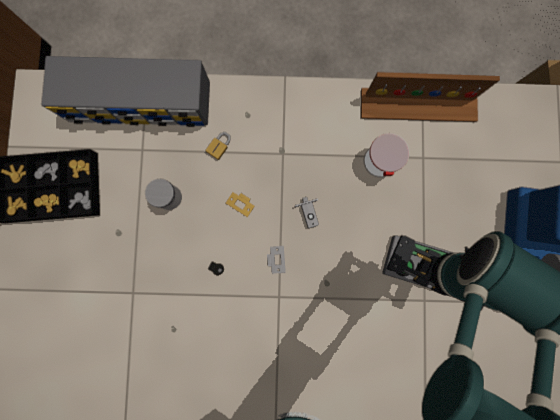

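All the goods are where they were: latch at (309,213), brass plate at (240,204), steel plate at (276,260) in the top view. The green button is up at (229,113) in the scene view, and the arm is clear.

```bash
python3 -c "
from bench import bot
print(bot.sign_off())"
```

```text
the job is handed in; nothing more can be done
None
```

The job is done in the order asked and handed in at about 19 s; `sign_off` gave no verdict.

- **Latch:** I pointed with closed fingertips about 20 mm above it for about 2.5 s. "Middle" could mean the middle of the case or of the whole 77 mm length. I aimed between the two, about 4–5 mm from each.
- **Brass plate:** I pointed at its middle from about 20 mm above for about 2.4 s.
- **Green button:** It is pressed fully down and released. The force showed a hard stop at z ≈ 0.044 m, with a peak around 22 N, and then the spring easing from about 4 N as I lifted.

**Checks:** The last pictures show the goods where they were, the green button up again, and the arm clear at about 0 N. The fingertips stayed on the green button, about 84 mm from the red one.

**Disagreements:** From the hard stop, the green button's top works out to about 0.050 m, roughly 5 mm higher than my camera estimate of 0.045 m. A check of the cap's height in the wrist pictures was inconclusive, so I relied on the force readings for the press. The brass plate measured 1–3 mm below its stated height.

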